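# Open the squeeze-and-turn tub of grinder-cleaning tablets

### The arm

A 6-joint arm with a two-finger parallel gripper is mounted at the origin on a cart in front of the work surface, level with it; the furniture and walls round the work are solid. World frame = base frame: x ahead of the robot, y to its left, z up, the work surface at z = 0. Lengths are in m, angles in rad, forces in N, time in s.
With the tool pointing down it reaches from about 0.35 to 0.95 m from the base axis. Payload 17.4 kg.
Tool frame: the origin (TCP) lies between the finger pads; the fingertips stand 17 mm ahead of it and the grasp point (between the pads) lies 2 mm behind it; z points along the fingers, y is the line along which they close (so a half turn about z gives the same grasp; the last joint's range is limited). The gripper opens to 93 mm and grips with 3 to 60 N. Pads are 15 mm wide; open, the fingers measure 128 mm over their backs; the gripper's body (75 mm by 188 mm) begins 65 mm behind the grasp point.
Start: joints at [1.299, 0.116, 1.442, -0, 1.584, -0.038], TCP at [0.156, 0.657, 0.236] pointing down, gripper open.
Joint ranges: [-2.83, 2.83], [-0.83, 2.19], [0.07, 2.5], [-1.14, 4.28], [0.01, 3], [-2.97, 2.97]. Speed limits (rad/s): [1.89, 1.89, 2.22, 3.14, 3.14, 3.14].

### API

Orientations are given as a unit quaternion [x, y, z, w].
In Python, from workcell import read_state, capture, close_job gives the robot as it stands.
- The arm moves only by the tool servo_tool, never from a script. Its argument "motion" is a list of rows, each a list of 7 numbers: the turn, a rotation vector about the tool's x, y, z in degrees, then the shift along the tool's x, y, z in mm, then the closure, from 0 (fully open) to 1 (shut). A call has 1 to 12 rows; each row is the pose to reach, as a shift and turn from the pose commanded when the call began, along the tool's axes at that moment; what a row does not reach only later rows make up. A row lasts 1/8 s, in which the tool goes at most 62.5 mm and 10.7 degrees, less where a joint would pass 70% of its speed; a pose out of reach is approached as far as the arm can. A call with a gripper value outside its range is refused whole. The fingers move at their own pace and stop on an object; the grip force is fixed at half the most. Time passes only in rows, so rows that repeat a pose let the fingers close. It gives the time, the measured TCP pose, the force, the opening and the grip force at its end, in the units of the state.
- read_state(): the state, without advancing time (a new reading comes with each control period).
- capture(name): name is "scene" or "top" or "wrist"; returns a dict with "color" (400x640x3 uint8, red, green, blue), "range_z" (400x640 float32, m along the optical axis (not along the pixel's ray), 0 where there is no reading), "fx", "fy", "cx", "cy" (pixels), "extrinsics" (4x4, takes a point from camera to world coordinates); the wrist camera has in their place "T_tool_cam" (4x4, takes a point from camera to tool coordinates, whose origin is the TCP and whose axes are the flange's). Camera axes: x right, y down, z forward; pixel columns grow to the right and rows downward; lengths in m; the calibration is good to about 2 mm. A picture is of the moment at which its call begins: read the wrist's pose just before it.
- close_job(): hands the job in; it is judged then, once.
The state is a dict: "time_s": time; "qpos": joint angles; "dq": joint speeds; "joint_efforts": joint torques, N m; "tcp_pos": TCP position; "ee_rot": TCP orientation; "ft_force": force on the tool from outside, world axes, zero at the start; "moment": the same for the moment, N m; "finger_gap": opening from 0.0 (shut) to 1.0 (fully open); "gripper_force": force on a finger pad.
Only numpy, scipy, OpenCV 4.12 (cv2) and the standard library are available. Lean on these libraries where they do the work, as an engineer would, in place of code of your own. Each camera call takes 0.05 s, during which the arm holds its last target. There are 200 camera calls.

### The job

Open the white tub of grinder-cleaning tablets for the evening clean: squeeze the two orange side tabs of its safety cap, keep them squeezed while you turn the cap anticlockwise until you feel its end stop, then lift it straight off, never forcing it against the tub by turning or pulling hard. Set the cap down gently on the floor of the wooden tray, the same way up, and let go of it. Leave the tray and the brush, cup and timer behind it where they are.

Things in the scene. Friction and masses are not known exactly. Their poses are not given: they have to be found in the camera images.
- tub: White plastic tub, 76 mm across, green band, in a grey holder (foot 98 x 98 mm, ring 26 mm high) screwed to the worktop: it cannot move. Origin: centre of the holder's underside, z up on the tub's axis. The neck hidden under the cap (31 mm wide, lugs 40 mm across) sits at an angle of up to 17 degrees either way to the tub's axes, which cannot be seen.
- tub_shoulder (a point): Point on the tub's axis at its shoulder, 90 mm above the worktop. The neck rises 32 mm from here to its rim. A collar 72 mm across rises 8 mm from here round the cap's foot.
- cap: Loose blue safety cap, 34 mm high, about 0.08 kg. Origin: centre of its underside, 93 mm above the worktop on the tub; z up, y through both orange tabs. Skirt 48 mm across, thin flange 72 mm across whose top is 11 mm above the underside. It breaks if forced: contact forces between cap and tub must not sum to over 50 N (liner and lugs alone: about 12 N).
- cap_grip (a point): Point on the cap's axis midway up the tabs, 20.5 mm above the cap's underside. Each tab is a ribbed plate 22 mm wide, 11 to 30 mm above the underside; 66 mm over both tabs when free, 57 mm fully squeezed; no part of cap or tub is in the fingers' way above the flange.
- cap_top (a point): Centre of the cap's top, 34 mm above its underside; white arrows show the opening turn, anticlockwise from above. With tabs squeezed the cap meets a hard end stop 36 to 78 degrees from its start (differs each time). Only in the last 6 degrees before the stop can it be lifted; before that lugs hold it down. Over about 0.7 N m against lock or stop, or 35 N of pull, is forcing.
- tab_a (a joint): How far the tab on the cap's +y side is squeezed in, m: 0 free, 0.0045 fully in. Spring: 4 N at the start, 12 N fully in. A tongue under it locks the cap against turning to open unless it is in by over 3.5 mm.
- tab_b (a joint): The same for the tab on the cap's -y side. Both must be in. While it turns the cap rubs with about 0.1 N m, as a liner (6 N) presses it up against the lugs; at the end it rises 2 mm by itself if not held down. It must rise 25 mm in all to clear the neck. Side play on the neck: 1.5 mm.
- tray: Loose wooden tray, 130 mm (x) by 200 mm (y), origin at the centre of its underside; flat floor 8 mm high, a lip 8 mm wide and 16 mm high along both long edges (at x = +-61 mm), ends open. The cap goes on its floor.
- brush: Grounds brush with a beech handle, 34 x 150 x 12 mm, lying behind the work. Leave it alone.
- clay_cup: Small orange-brown tasting cup, 65 x 83 x 53 mm, behind the work. Leave it alone.
- timer: Cream square kitchen timer, 58 x 62 x 18 mm, behind the work. Leave it alone. To its right stands the bar's tall cream coffee grinder (fixed, about x 0.45 to 0.65, y -0.18 to -0.40, 0.45 m high): go round its near side.
Things that resemble listed ones, but are neither listed nor needed, are in the scene too. Several things have the shape of the cap; the one meant has the colours described above.

How it is judged:
By the outcome, as a careful person would: the job done as asked, in the order asked, and still so for the second after the job is handed in, with the robot touching nothing.
It also fails if it takes over 72 s, if anything falls off the work surface, if the arm or the gripper's body presses on something with over 40 N, if the wrist force passes 120 N, or if a joint passes its speed limit or range.

## Working session

There is one attempt and no reset: what is moved stays moved. The work goes in short steps, Python scripts to look and compute and a tool call to move; the robot and the scene stay as the last step left them, time stands still between calls to the robot, and variables do not carry over. Pictures are saved under pics/ and viewed, at most 10 in all, crops included, and the job is handed in when it is done.

Besides the shell and the picture viewer there is one more tool, called as name(argument=value, ...) on one line, values as JSON. servo_tool: Moves the arm, as the interface text tells. Its arguments: {"type":"object","properties":{"motion":{"type":"array"}},"required":["motion"]}

```bash
mkdir -p pics
cat > h.py <<'E'
import numpy as np,cv2
from workcell import read_state,capture,close_job
from scipy.spatial.transform import Rotation as R
def cam(n):
    s=read_state();c=capture(n)
    if n=="wrist":
        T=np.eye(4);T[:3,:3]=R.from_quat(s["ee_rot"]).as_matrix();T[:3,3]=s["tcp_pos"];c["extrinsics"]=T@np.array(c["T_tool_cam"])
    return c
def plane(c,u,v,z):
    E=np.array(c["extrinsics"]);d=E[:3,:3]@np.array([(u-c["cx"])/c["fx"],(v-c["cy"])/c["fy"],1]);o=E[:3,3]
    return o+d*(z-o[2])/d[2]
def save(c,n): cv2.imwrite("pics/"+n,c["color"][:,:,::-1])
E
python3 - <<'E'
from h import *
a=cam("scene");b=cam("top");save(a,"s.png");save(b,"t.png")
import pickle;pickle.dump((a,b),open("c.pkl","wb"))
s=read_state();print(s["ee_rot"],s["time_s"],s["ft_force"])
E
```

```text
[ 1.16609466e-01  9.93177696e-01 -5.40568432e-04 -7.15702480e-05] 0.1 [ 0.17692287  0.30224258 -0.27122413]
```

View pics/s.png

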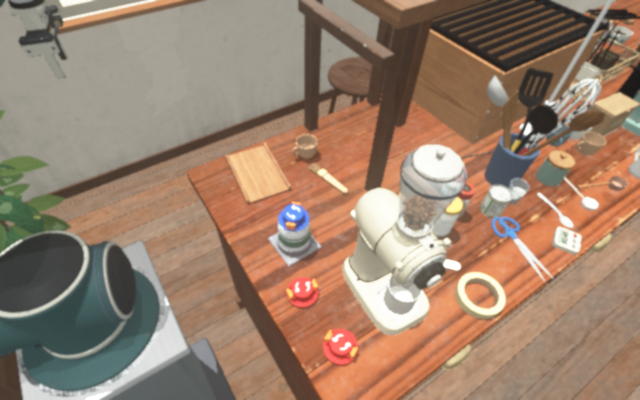

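View pics/t.png

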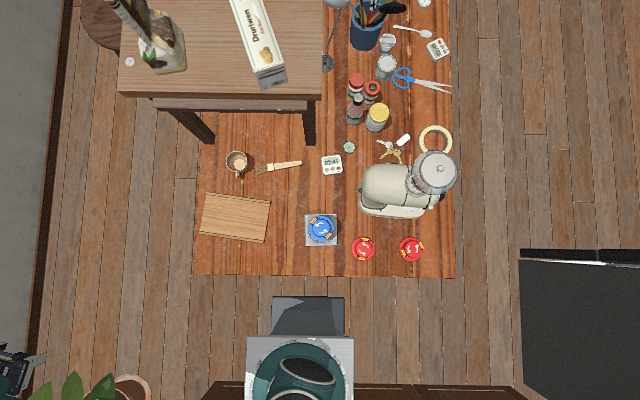

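The scene view shows the tub with the blue cap at about (294,218) and the tray at (258,172). The top view has the cap at (321,229), the tray at (235,217), red decoys at (363,249) and (411,249), and the grinder to the right.

Run:
```python
from h import *
import pickle
a,b=pickle.load(open("c.pkl","rb"))
c=b;h=cv2.cvtColor(c["color"],cv2.COLOR_RGB2HSV)
roi=np.zeros(h.shape[:2],np.uint8);roi[205:255,298:345]=1
m=cv2.inRange(h,(100,120,80),(125,255,255))*roi
v,u=np.nonzero(m);print("blue",len(u),(u.min()+u.max())/2,(v.min()+v.max())/2,u.max()-u.min(),v.max()-v.min())
(cx,cy),r=cv2.minEnclosingCircle(np.c_[u,v].astype(np.float32));print(cx,cy,r,plane(c,cx,cy,.104))
o=cv2.inRange(h,(10,150,150),(25,255,255))*roi
n,l,st,ce=cv2.connectedComponentsWithStats(o)
for i in range(1,n):
  if st[i,4]>4: print("or",st[i],plane(c,*ce[i],.123))
for p in [(207,193),(271,201),(264,242),(201,234)]: print("tray",plane(c,*p,.016))
print("timer",plane(c,332,165,.018),"brush",plane(c,280,167,.01),"leg",[ (p,b["range_z"][p[1],p[0]]) for p in [(309,130),(320,100),(321,229)]])
up=(np.array(c["extrinsics"])[:3,3]);print(up)
save({"color":cv2.resize(c["color"][180:260,190:350],None,fx=5,fy=5,interpolation=2)},"tc.png")
```

```text
blue 394 320.5 227.5 25 25
320.8087158203125 227.7849578857422 12.810609817504883 [ 0.47261119 -0.0571546   0.104     ]
or [317 205   8   8  26] [ 0.52490825 -0.05588969  0.123     ]
or [321 205   4   2   5] [ 0.53342053 -0.06105732  0.123     ]
or [326 205   7   8  53] [ 0.52517187 -0.07882511  0.123     ]
or [313 206   3   2   5] [ 0.53077818 -0.03717452  0.123     ]
or [310 209   8   5  22] [ 0.51716984 -0.03654596  0.123     ]
or [311 217   5   6  16] [ 0.49308362 -0.03580411  0.123     ]
or [326 233   6   6  21] [ 0.45174102 -0.07803435  0.123     ]
or [344 241   1   5   5] [ 0.43109588 -0.1215384   0.123     ]
or [302 247   3   4   5] [ 0.41451097 -0.00971652  0.123     ]
or [311 246   6   2   9] [ 0.42061419 -0.03832502  0.123     ]
or [324 246   6   5  20] [ 0.41762104 -0.07375124  0.123     ]
or [313 251   3   3   5] [ 0.40576986 -0.03951883  0.123     ]
or [318 253   3   2   5] [ 0.40110752 -0.05275836  0.123     ]
or [323 253   7   2  12] [ 0.40169203 -0.07156472  0.123     ]
or [330 252   4   2   6] [ 0.4046703  -0.08751082  0.123     ]
tray [0.57722321 0.29365509 0.016     ]
tray [0.55585893 0.09647077 0.016     ]
tray [0.43081757 0.11354783 0.016     ]
tray [0.45168271 0.30513186 0.016     ]
timer [ 0.67096172 -0.08886333  0.018     ] brush [0.66350439 0.07270422 0.01      ] leg [((309, 130), np.float32(1.0535629)), ((320, 100), np.float32(0.7343311)), ((321, 229), np.float32(1.0679547))]
[ 0.42339683 -0.05361491  1.19665499]
```

View pics/tc.png

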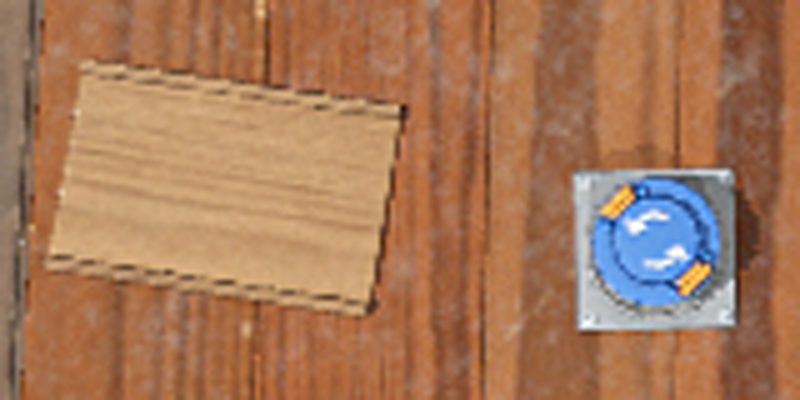

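The crop shows the blue cap's orange tabs at 45° from world x. The cap centre is about (0.4725, -0.057) and the tray centre about (0.504, 0.202).

servo_tool(motion=[[1,0,0,0,0,0,0],[0,0,2,-20,-25,-10,0],[0,0,5,-60,-75,-25,0],[0,0,8,-105,-130,-40,0],[0,0,11,-145,-190,-55,0],[0,0,14,-190,-250,-64,0],[0,0,17,-235,-310,-64,0],[0,0,20,-280,-370,-64,0],[0,0,23,-325,-430,-64,0],[0,0,26,-370,-490,-64,0],[0,0,29,-410,-540,-64,0],[0,0,31,-445,-585,-64,0]])

```text
time_s: 1.6
tcp_pos: [0.4198, 0.0582, 0.2999]
ee_rot: [0.378, 0.926, 0.0, 0.0]
ft_force: [1.1, 0.7, 0.2]
finger_gap: 0.999
gripper_force: 0.0
```

servo_tool(motion=[[0,0,0.6,-28,-20,0,0],[0,0,0.6,-43,-16,0,0],[0,0,0.6,-43,-16,0,0],[0,0,0.6,-43,-16,0,0]])

```text
time_s: 2.1
tcp_pos: [0.4389, 0.0197, 0.2995]
ee_rot: [0.382, 0.924, 0.0, -0.0]
ft_force: [0.3, 0.3, -0.4]
finger_gap: 1.003
gripper_force: 0.0
```

```bash
cat > look.py <<'E'
from h import *
import sys
c=cam("wrist");s=read_state()
print(s["time_s"],s["tcp_pos"],s["ft_force"],"\n",np.round(c["T_tool_cam"],3).tolist())
M=R.from_quat(s["ee_rot"]).as_matrix();print("yaw y",np.degrees(np.arctan2(M[1,1],M[0,1])),"tilt",M[:,2])
h=cv2.cvtColor(c["color"],cv2.COLOR_RGB2HSV)
m=cv2.inRange(h,(100,120,60),(125,255,255));n,l,st,ce=cv2.connectedComponentsWithStats(m)
i=1+np.argmax(st[1:,4]);v,u=np.nonzero(l==i);(cx,cy),r=cv2.minEnclosingCircle(np.c_[u,v].astype(np.float32));print("blue",cx,cy,r,plane(c,cx,cy,.104))
o=cv2.inRange(h,(8,150,150),(25,255,255))
n,l,st,ce=cv2.connectedComponentsWithStats(o)
P=[]
for j in range(1,n):
  d=np.hypot(*(ce[j]-[cx,cy]))
  if st[j,4]>60 and d<1.2*r: P.append(plane(c,*ce[j],.123)[:2]);print("or",st[j],ce[j],P[-1])
if len(P)==2: d=P[0]-P[1];print("mid",(P[0]+P[1])/2,"ang",np.degrees(np.arctan2(d[1],d[0])),np.hypot(*d))
save(c,sys.argv[1])
E
python3 look.py w1.png
```

```text
2.15 [0.43879748 0.01972525 0.29953998] [-0.07127254 -1.58025802  0.55993442] 
 [[-0.001, -0.968, -0.251, 0.07], [1.0, -0.001, -0.001, -0.0], [0.0, -0.251, 0.968, -0.149], [0.0, 0.0, 0.0, 1.0]]
yaw y 45.09469409875502 tilt [-2.40836993e-04  1.33689858e-04 -9.99999962e-01]
blue 292.0462951660156 243.2129669189453 26.687091827392578 [ 0.46821699 -0.05505628  0.104     ]
or [264 239   9  20 119] [267.90756303 248.89915966] [ 0.44778509 -0.07509453]
or [312 238   7  21 109] [314.89908257 248.25688073] [ 0.48870373 -0.0328751 ]
mid [ 0.46824441 -0.05398481] ang -134.10361974127682 0.05879468596052679
```

View pics/w1.png

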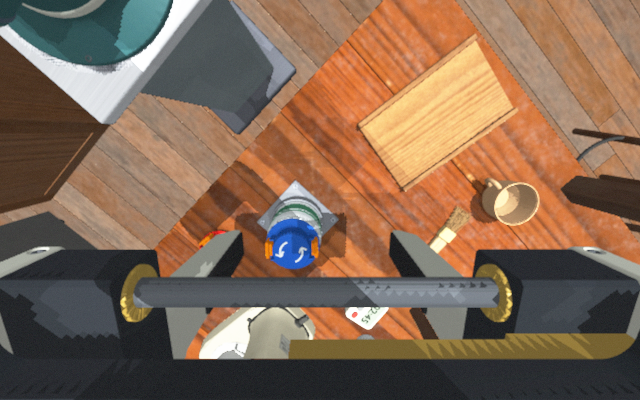

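The wrist view shows the cap at (292,243), with its tabs at (268,249) and (315,248). The fingers are aligned with the tabs to within 1°.

servo_tool(motion=[[0,0,-0.5,-30,-12,25,0],[0,0,-0.9,-60,-25,60,0],[0,0,-0.9,-74,-31,90,0],[0,0,-0.9,-74,-31,100,0],[0,0,-0.9,-74,-31,100,0],[0,0,-0.9,-74,-31,100,0]])

```text
time_s: 2.9
tcp_pos: [0.4697, -0.0548, 0.201]
ee_rot: [0.375, 0.927, 0.0, 0.001]
ft_force: [0.1, -0.1, -0.1]
finger_gap: 1.001
gripper_force: 0.0
```

```bash
python3 look.py w2.png
```

```text
2.95 [ 0.46973462 -0.05486381  0.20098939] [-0.41334174 -0.10387557  0.7135637 ] 
 [[-0.001, -0.968, -0.251, 0.07], [1.0, -0.001, -0.001, -0.0], [0.0, -0.251, 0.968, -0.149], [0.0, 0.0, 0.0, 1.0]]
yaw y 45.96307544082399 tilt [ 1.91685719e-03 -2.92488426e-04 -9.99998120e-01]
blue 315.5 209.03659057617188 38.55329132080078 [ 0.46856194 -0.05484994  0.104     ]
or [276 201  12  29 247] [281.37651822 214.32388664] [ 0.44798417 -0.07500633]
```

View pics/w2.png

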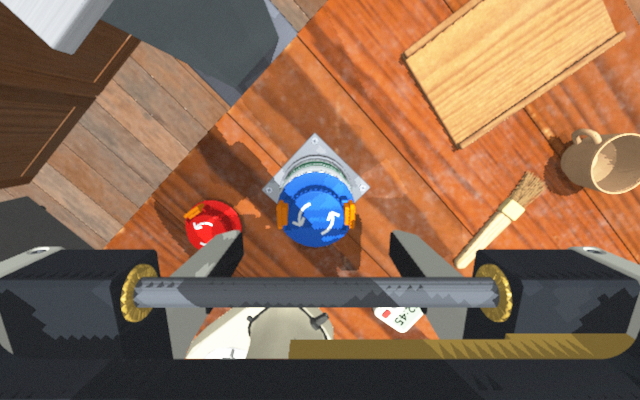

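The closer view shows the cap centred near (315,209), with level tabs at (281,214) and (350,214). I'll check this against the calibration and the scene view.

Run:
```python
from h import *
import pickle
a,b=pickle.load(open("c.pkl","rb"))
c=cam("wrist");s=read_state();M=R.from_quat(s["ee_rot"]).as_matrix()
print("cx",c["cx"],c["cy"],c["fx"])
h=cv2.cvtColor(c["color"],cv2.COLOR_RGB2HSV)
o=cv2.inRange(h,(5,130,110),(28,255,255))
for x0,x1 in ((270,295),(338,362)):
  v,u=np.nonzero(o[195:235,x0:x1]);print(len(u),u.min()+x0,u.max()+x0,v.min()+195,v.max()+195,u.mean()+x0,v.mean()+195)
def pts(c,m):
  v,u=np.nonzero((m>0)&(c["range_z"]>0));z=c["range_z"][v,u];E=np.array(c["extrinsics"])
  return (E[:3,:3]@np.array([(u-c["cx"])/c["fx"]*z,(v-c["cy"])/c["fy"]*z,z])).T+E[:3,3]
for n,k in (("w",c),("s",a),("t",b)):
  m=cv2.inRange(cv2.cvtColor(k["color"],cv2.COLOR_RGB2HSV),(100,120,60),(125,255,255))
  P=pts(k,m);P=P[(np.hypot(P[:,0]-.47,P[:,1]+.056)<.06)]
  t=P[P[:,2]>.122]; f=P[(P[:,2]>.095)&(P[:,2]<.112)]
  print(n,len(P),"top z",np.median(t[:,2]) if len(t) else 0)
  for q in (t,f):
    if len(q)>5:
      (x,y),r=cv2.minEnclosingCircle(q[:,:2].astype(np.float32));print(len(q),x,y,r,"tool",(M.T@(np.array([x,y,.1])-s["tcp_pos"]))[:2])
```

```text
cx 315.91424003220254 203.06693289424126 280.70981143558816
412 270 287 200 234 279.34708737864077 218.78155339805826
471 344 361 197 234 353.0127388535032 215.41825902335455
w 3687 top z 0.12692582136644465
2138 0.46813759207725525 -0.05422188714146614 0.02668202668428421 tool [ 0.00182204 -0.0006178 ]
1310 0.46961408853530884 -0.056213583797216415 0.035746682435274124 tool [-0.00062396 -0.00102277]
s 326 top z 0.12575972534163998
164 0.46967813372612 -0.05788931995630264 0.02443186193704605 tool [-0.00183508 -0.00218267]
137 0.46992382407188416 -0.05680694058537483 0.03431817144155502 tool [-0.00125912 -0.00123389]
t 392 top z 0.1266899437302067
185 0.47419455647468567 -0.05622456222772598 0.025714321061968803 tool [-0.00392379  0.002154  ]
192 0.47221171855926514 -0.05737413838505745 0.035490285605192184 tool [-3.29789500e-03 -5.08614056e-05]
```

servo_tool(motion=[[0,0,0,-1,-0.8,25,0],[0,0,0,-1,-0.8,50,0],[0,0,0,-1,-0.8,68,0],[0,0,0,-1,-0.8,78,0.1],[0,0,0,-1,-0.8,78,0.2],[0,0,0,-1,-0.8,78,0.26]])

```text
time_s: 3.75
tcp_pos: [0.47, -0.0568, 0.1224]
ee_rot: [0.375, 0.927, 0.0, 0.001]
ft_force: [0.1, -0.2, 0.3]
finger_gap: 0.758
gripper_force: 0.0
```

servo_tool(motion=[[0,0,0,0,0,0,0.32],[0,0,0,0,0,0,0.38],[0,0,0,0,0,0,0.45],[0,0,0,0,0,0,0.6],[0,0,0,0,0,0,0.6]])

```text
time_s: 4.38
tcp_pos: [0.4701, -0.0567, 0.1223]
ee_rot: [0.375, 0.927, 0.0, 0.001]
ft_force: [1.7, 2.9, 5.9]
finger_gap: 0.603
gripper_force: 30.0
```

```bash
cat > st.py <<'E'
from h import *
s=read_state();M=R.from_quat(s["ee_rot"]).as_matrix()
print(s["time_s"],"tcp",np.round(s["tcp_pos"],4),"yaw",np.degrees(np.arctan2(M[1,1],M[0,1])),"Ftool",M.T@s["ft_force"],"Mworld",np.round(s["moment"],2),s["finger_gap"],s["gripper_force"],"q6",s["qpos"][5])
E
python3 st.py
```

```text
4.375 tcp [ 0.4701 -0.0567  0.1223] yaw 45.906244068673395 Ftool [ 0.7758622   3.262731   -5.92999746] Mworld [ 0.3  -0.36  0.07] 0.6026566872559714 30.022980272769928 q6 -0.9754123027098874
```

servo_tool(motion=[[0,0,-3,0,0,0,0.6],[0,0,-6,0,0,0,0.6],[0,0,-9,0,0,0,0.6],[0,0,-12,0,0,0,0.6],[0,0,-12,0,0,0,0.6]])

```text
time_s: 5.0
tcp_pos: [0.4698, -0.0569, 0.1222]
ee_rot: [0.276, 0.961, -0.0, 0.0]
ft_force: [0.0, 0.3, 5.0]
finger_gap: 0.605
gripper_force: 30.0
```

```bash
python3 st.py
```

```text
5.0 tcp [ 0.4698 -0.0569  0.1222] yaw 57.95066108465442 Ftool [ 0.10270261  0.26375091 -5.03942146] Mworld [-0.05 -0.   -0.02] 0.6049368931704144 30.023909211158752 q6 -1.1857179012267933
```

servo_tool(motion=[[0,0,-4,0,0,0,0.6],[0,0,-8,0,0,0,0.6],[0,0,-12,0,0,0,0.6],[0,0,-16,0,0,0,0.6],[0,0,-20,0,0,0,0.6],[0,0,-20,0,0,0,0.6]])

```text
time_s: 5.75
tcp_pos: [0.4698, -0.0569, 0.1222]
ee_rot: [0.105, 0.994, -0.0, 0.0]
ft_force: [0.5, 0.6, 6.2]
finger_gap: 0.606
gripper_force: 30.0
```

```bash
python3 st.py; python3 look.py w3.png
```

```text
5.75 tcp [ 0.4698 -0.0569  0.1222] yaw 77.96834481735668 Ftool [-0.32965179  0.67413357 -6.16316706] Mworld [ 0.01 -0.01  0.07] 0.6055277321553251 30.024190843105316 q6 -1.5350899006900645
5.8 [ 0.46982385 -0.05693477  0.12218515] [-0.17312852  0.78275696  5.72806812] 
 [[-0.001, -0.968, -0.251, 0.071], [1.0, -0.001, 0.0, -0.0], [-0.0, -0.251, 0.968, -0.149], [0.0, 0.0, 0.0, 1.0]]
yaw y 77.92013021260742 tilt [ 8.11517896e-04 -4.47103141e-04 -9.99999571e-01]
blue 315.76153564453125 241.84742736816406 55.70187759399414 [ 0.46825815 -0.05673347  0.104     ]
or [266 233  14  39 286] [271.18181818 251.12587413] [ 0.46080753 -0.08113928]
or [353 233  14  44 310] [360.67741935 252.02258065] [ 0.47203389 -0.03129937]
mid [ 0.46642071 -0.05621933] ang -102.69392782856549 0.051088629243835594
```

View pics/w3.png

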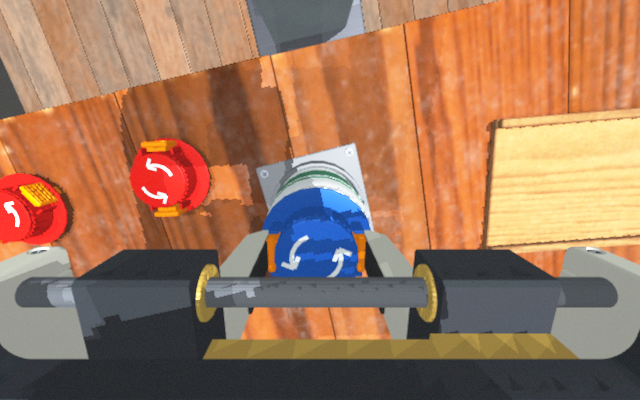

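The cap has turned with the gripper: the tabs are at (271,251) and (361,252), level in the tool frame. I'll continue in small steps, watching the moment.

servo_tool(motion=[[0,0,-1.5,0,0,0,0.6],[0,0,-3,0,0,0,0.6],[0,0,-3,0,0,0,0.6]])

```text
time_s: 6.18
tcp_pos: [0.4698, -0.0569, 0.1222]
ee_rot: [0.079, 0.997, -0.0, 0.0]
ft_force: [-0.6, 0.2, 7.0]
finger_gap: 0.601
gripper_force: 30.0
```

```bash
python3 st.py
```

```text
6.175 tcp [ 0.4698 -0.0569  0.1222] yaw 80.92648660119347 Ftool [ 0.63022611  0.13710684 -7.046166  ] Mworld [ 0.06 -0.03  0.06] 0.6009621991896174 30.02320557832718 q6 -1.5867282135270944
```

servo_tool(motion=[[0,0,-1,0,0,0,0.6],[0,0,-2,0,0,0,0.6],[0,0,-2.5,0,0,0,0.6]])

```text
time_s: 6.55
tcp_pos: [0.4698, -0.0569, 0.1222]
ee_rot: [0.057, 0.998, -0.0, 0.0]
ft_force: [-0.1, 0.4, 6.7]
finger_gap: 0.602
gripper_force: 30.0
```

```bash
python3 st.py
```

```text
6.55 tcp [ 0.4698 -0.0569  0.1222] yaw 83.42427376933288 Ftool [ 0.14088274  0.38808071 -6.7033613 ] Mworld [ 0.06 -0.02  0.01] 0.6015591217136518 30.02291053533554 q6 -1.6303013549380665
```

servo_tool(motion=[[0,0,-1,0,0,0,0.6],[0,0,-2,0,0,0,0.6],[0,0,-2.5,0,0,0,0.6]])

```text
time_s: 6.92
tcp_pos: [0.4698, -0.0569, 0.1222]
ee_rot: [0.036, 0.999, -0.0, 0.0]
ft_force: [0.4, -0.0, 6.0]
finger_gap: 0.606
gripper_force: 30.0
```

```bash
python3 st.py
```

```text
6.925 tcp [ 0.4698 -0.0569  0.1222] yaw 85.92294041308922 Ftool [-4.00373787e-01  2.28321605e-03 -6.02834615e+00] Mworld [ 0.02 -0.06 -0.  ] 0.6063838570076879 30.022798776626587 q6 -1.6739431052631175
```

servo_tool(motion=[[0,0,-1,0,0,0,0.6],[0,0,-2,0,0,0,0.6],[0,0,-2.5,0,0,0,0.6]])

```text
time_s: 7.3
tcp_pos: [0.4698, -0.057, 0.1222]
ee_rot: [0.014, 1.0, -0.0, 0.0]
ft_force: [-0.3, -0.9, 5.2]
finger_gap: 0.601
gripper_force: 30.0
```

```bash
python3 st.py
```

```text
7.3 tcp [ 0.4698 -0.057   0.1222] yaw 88.42256467347615 Ftool [ 0.23536691 -0.91006739 -5.21046967] Mworld [ 0.   -0.03 -0.02] 0.6010294037192964 30.022802352905273 q6 -1.7176044438967424
```

servo_tool(motion=[[0,0,-1,0,0,0,0.6],[0,0,-2,0,0,0,0.6],[0,0,-2.5,0,0,0,0.6]])

```text
time_s: 7.68
tcp_pos: [0.4698, -0.0569, 0.1222]
ee_rot: [-0.008, 1.0, -0.0, 0.0]
ft_force: [-0.3, -0.9, 5.5]
finger_gap: 0.599
gripper_force: 30.0
```

```bash
python3 st.py
```

```text
7.675 tcp [ 0.4698 -0.0569  0.1222] yaw 90.92391822166744 Ftool [ 0.3324401  -0.87642889 -5.49870952] Mworld [ 0.07  0.01 -0.04] 0.5994570290740151 30.022709369659424 q6 -1.7612135661473716
```

servo_tool(motion=[[0,0,-1,0,0,0,0.6],[0,0,-2,0,0,0,0.6],[0,0,-2.5,0,0,0,0.6]])

```text
time_s: 8.05
tcp_pos: [0.4698, -0.0569, 0.1222]
ee_rot: [-0.03, 1.0, -0.0, 0.0]
ft_force: [-0.4, 0.8, 6.6]
finger_gap: 0.605
gripper_force: 30.0
```

```bash
python3 st.py
```

```text
8.05 tcp [ 0.4698 -0.0569  0.1222] yaw 93.42220841450185 Ftool [ 0.29861898  0.82341623 -6.64301252] Mworld [0.04 0.04 0.02] 0.6048189305343105 30.02274513244629 q6 -1.804827323098206
```

servo_tool(motion=[[0,0,-1,0,0,0,0.6],[0,0,-2,0,0,0,0.6],[0,0,-2.5,0,0,0,0.6]])

```text
time_s: 8.43
tcp_pos: [0.4698, -0.057, 0.1222]
ee_rot: [-0.052, 0.999, -0.0, 0.0]
ft_force: [-0.5, 0.1, 6.6]
finger_gap: 0.602
gripper_force: 30.0
```

```bash
python3 st.py
```

```text
8.425 tcp [ 0.4698 -0.057   0.1222] yaw 95.92297151116809 Ftool [ 0.43268685  0.18505788 -6.64619101] Mworld [ 0.04 -0.04 -0.04] 0.6020498148319517 30.02281218767166 q6 -1.8484717475359245
```

servo_tool(motion=[[0,0,-1,0,0,0,0.6],[0,0,-2,0,0,0,0.6],[0,0,-2.5,0,0,0,0.6]])

```text
time_s: 8.8
tcp_pos: [0.4699, -0.0569, 0.1222]
ee_rot: [-0.073, 0.997, -0.0, 0.0]
ft_force: [-0.4, 0.4, 5.5]
finger_gap: 0.606
gripper_force: 30.0
```

```bash
python3 st.py
```

```text
8.8 tcp [ 0.4699 -0.0569  0.1222] yaw 98.42441911990042 Ftool [ 0.30504003  0.4385831  -5.48248075] Mworld [ 0.07  0.02 -0.02] 0.6059825957566355 30.022826492786407 q6 -1.8921103840846734
```

servo_tool(motion=[[0,0,-1,0,0,0,0.6],[0,0,-2,0,0,0,0.6],[0,0,-2.5,0,0,0,0.6]])

```text
time_s: 9.18
tcp_pos: [0.4698, -0.0569, 0.1222]
ee_rot: [-0.095, 0.995, -0.0, 0.0]
ft_force: [0.6, -0.6, 5.3]
finger_gap: 0.603
gripper_force: 30.0
```

```bash
python3 st.py
```

```text
9.175 tcp [ 0.4698 -0.0569  0.1222] yaw 100.9221133775259 Ftool [-0.51041719 -0.74615595 -5.25932601] Mworld [ 0.01 -0.03 -0.07] 0.6032589005829097 30.02288728952408 q6 -1.9357075929675336
```

servo_tool(motion=[[0,0,-1,0,0,0,0.6],[0,0,-2,0,0,0,0.6],[0,0,-2.5,0,0,0,0.6]])

```text
time_s: 9.55
tcp_pos: [0.4698, -0.0569, 0.1222]
ee_rot: [-0.117, 0.993, -0.0, 0.0]
ft_force: [0.1, 0.7, 5.8]
finger_gap: 0.607
gripper_force: 30.0
```

```bash
python3 st.py
```

```text
9.55 tcp [ 0.4698 -0.0569  0.1222] yaw 103.42485227991031 Ftool [-0.26984685  0.66691858 -5.78676934] Mworld [ 0.04  0.02 -0.01] 0.6074417987621759 30.022834539413452 q6 -1.9793877993610494
```

servo_tool(motion=[[0,0,-1,0,0,0,0.6],[0,0,-2,0,0,0,0.6],[0,0,-2.5,0,0,0,0.6]])

```text
time_s: 9.93
tcp_pos: [0.4698, -0.0569, 0.1222]
ee_rot: [-0.139, 0.99, -0.0, 0.0]
ft_force: [0.2, 0.3, 5.8]
finger_gap: 0.605
gripper_force: 30.0
```

```bash
python3 st.py; python3 look.py w4.png | grep -E "or|mid|yaw"
```

```text
9.925 tcp [ 0.4698 -0.0569  0.1222] yaw 105.92491493547827 Ftool [-0.27599601  0.18095606 -5.82958399] Mworld [ 0.02 -0.04 -0.02] 0.605054543266134 30.022775530815125 q6 -2.0230297133285102
yaw y 105.94521925536345 tilt [ 8.66512622e-04 -4.23420802e-04 -9.99999535e-01]
or [265 233  15  44 312] [270.8525641  252.94230769] [ 0.47437687 -0.08196596]
or [353 233  13  40 298] [360.51677852 250.77181208] [ 0.45907548 -0.03307747]
mid [ 0.46672617 -0.05752171] ang -72.62063937528251 0.05122711431790749
```

servo_tool(motion=[[0,0,-1,0,0,0,0.6],[0,0,-2,0,0,0,0.6],[0,0,-2.5,0,0,0,0.6]])

```text
time_s: 10.35
tcp_pos: [0.4698, -0.0569, 0.1222]
ee_rot: [-0.16, 0.987, -0.0, 0.0]
ft_force: [-0.2, -0.7, 6.1]
finger_gap: 0.603
gripper_force: 30.0
```

```bash
python3 st.py
```

```text
10.35 tcp [ 0.4698 -0.0569  0.1222] yaw 108.42273526586962 Ftool [ 0.41928352 -0.59194121 -6.08192335] Mworld [ 0.04 -0.03 -0.04] 0.6033513243359024 30.022687911987305 q6 -2.0666519695080052
```

servo_tool(motion=[[0,0,-1,0,0,0,0.6],[0,0,-2,0,0,0,0.6],[0,0,-2.5,0,0,0,0.6]])

```text
time_s: 10.72
tcp_pos: [0.4698, -0.0569, 0.1222]
ee_rot: [-0.182, 0.983, -0.0, 0.0]
ft_force: [-0.3, -0.4, 5.5]
finger_gap: 0.606
gripper_force: 30.0
```

```bash
python3 st.py
```

```text
10.725 tcp [ 0.4698 -0.0569  0.1222] yaw 110.92476645035431 Ftool [ 0.42578877 -0.22445989 -5.54795433] Mworld [ 0.09 -0.04 -0.04] 0.6063066868813048 30.02283364534378 q6 -2.110323585307689
```

servo_tool(motion=[[0,0,-1,0,0,0,0.6],[0,0,-2,0,0,0,0.6],[0,0,-2.5,0,0,0,0.6]])

```text
time_s: 11.1
tcp_pos: [0.4698, -0.0569, 0.1222]
ee_rot: [-0.203, 0.979, -0.0, 0.0]
ft_force: [-0.8, -1.3, 6.3]
finger_gap: 0.603
gripper_force: 30.0
```

```bash
python3 st.py
```

```text
11.1 tcp [ 0.4698 -0.0569  0.1222] yaw 113.42355413411674 Ftool [ 1.24014181 -0.86055321 -6.25363838] Mworld [ 0.06 -0.03 -0.06] 0.6030056371126566 30.02274066209793 q6 -2.153925831710794
```

servo_tool(motion=[[0,0,-1,0,0,0,0.6],[0,0,-2,0,0,0,0.6],[0,0,-2.5,0,0,0,0.6]])

```text
time_s: 11.48
tcp_pos: [0.4698, -0.0569, 0.1222]
ee_rot: [-0.224, 0.975, -0.0, 0.0]
ft_force: [0.4, -0.6, 5.4]
finger_gap: 0.607
gripper_force: 30.0
```

```bash
python3 st.py
```

```text
11.475 tcp [ 0.4698 -0.0569  0.1222] yaw 115.92126737896079 Ftool [-0.06311032 -0.69533978 -5.42763491] Mworld [ 0.03  0.07 -0.04] 0.6066391560124071 30.022824704647064 q6 -2.197522887184662
```

servo_tool(motion=[[0,0,-1,0,0,0,0.6],[0,0,-2,0,0,0,0.6],[0,0,-2.5,0,0,0,0.6]])

```text
time_s: 11.85
tcp_pos: [0.4698, -0.0569, 0.1222]
ee_rot: [-0.246, 0.969, -0.0, 0.0]
ft_force: [-0.4, -0.2, 6.0]
finger_gap: 0.605
gripper_force: 30.0
```

```bash
python3 st.py; python3 look.py w5.png | grep -E "or|mid|yaw"
```

```text
11.85 tcp [ 0.4698 -0.0569  0.1222] yaw 118.42587865665435 Ftool [ 0.41798781 -0.04313489 -5.96624531] Mworld [ 0.08 -0.04 -0.04] 0.6054338144098718 30.022721886634827 q6 -2.241211817807727
yaw y 118.44545646011895 tilt [ 8.18512298e-04 -4.47105876e-04 -9.99999565e-01]
or [265 233  15  44 311] [270.87138264 252.8681672 ] [ 0.47966418 -0.08019971]
or [353 233  14  44 311] [360.64951768 251.63665595] [ 0.45461189 -0.03542849]
mid [ 0.46713803 -0.0578141 ] ang -60.77027132536485 0.05130379473715973
```

servo_tool(motion=[[0,0,-1,0,0,0,0.6],[0,0,-2,0,0,0,0.6],[0,0,-2,0,0,0,0.6]])

```text
time_s: 12.28
tcp_pos: [0.4698, -0.0569, 0.1222]
ee_rot: [-0.262, 0.965, -0.0, 0.0]
ft_force: [-0.8, -1.0, 5.9]
finger_gap: 0.605
gripper_force: 30.0
```

```bash
python3 st.py
```

```text
12.275 tcp [ 0.4698 -0.0569  0.1222] yaw 120.41508140287371 Ftool [ 1.15890616 -0.44922074 -5.90799038] Mworld [0.08 0.03 0.  ] 0.6050015987347488 30.023099184036255 q6 -2.27592121606023
```

servo_tool(motion=[[0,0,-1,0,0,0,0.6],[0,0,-2,0,0,0,0.6],[0,0,-2,0,0,0,0.6]])

```text
time_s: 12.65
tcp_pos: [0.4699, -0.057, 0.1222]
ee_rot: [-0.279, 0.96, -0.0, 0.0]
ft_force: [0.0, -0.6, 5.8]
finger_gap: 0.604
gripper_force: 30.0
```

```bash
python3 st.py
```

```text
12.65 tcp [ 0.4699 -0.057   0.1222] yaw 122.41270639386664 Ftool [ 0.29533499 -0.52232057 -5.8229773 ] Mworld [-0.05 -0.12 -0.06] 0.6038973410921468 30.021684765815735 q6 -2.3108245676640964
```

servo_tool(motion=[[0,0,-1,0,0,0,0.6],[0,0,-1.5,0,0,0,0.6],[0,0,-1.5,0,0,0,0.6]])

```text
time_s: 13.02
tcp_pos: [0.47, -0.0571, 0.1222]
ee_rot: [-0.291, 0.957, -0.001, 0.001]
ft_force: [1.0, -1.4, 5.1]
finger_gap: 0.606
gripper_force: 30.0
```

```bash
python3 st.py; python3 look.py w6.png | grep -E "or|mid|yaw"
```

```text
13.025 tcp [ 0.47   -0.0571  0.1222] yaw 123.89360068514765 Ftool [ 0.01482762 -1.74053627 -5.14229504] Mworld [-0.16 -0.26 -0.22] 0.6057866957415418 30.024273097515106 q6 -2.336750416394942
yaw y 123.88638947782934 tilt [ 1.29563588e-03 -7.54172392e-04 -9.99998876e-01]
or [265 233  15  44 316] [270.91139241 252.31962025] [ 0.48176389 -0.07936493]
or [353 233  14  44 315] [360.73650794 252.60952381] [ 0.45329751 -0.03661585]
mid [ 0.4675307  -0.05799039] ang -56.34057083536138 0.05135969586310269
```

servo_tool(motion=[[0,0,-0.5,0,0,0,0.6],[0,0,-0.7,0,0,0,0.6],[0,0,-0.7,0,0,0,0.6]])

```text
time_s: 13.45
tcp_pos: [0.47, -0.0571, 0.1222]
ee_rot: [-0.297, 0.955, -0.001, 0.001]
ft_force: [1.6, -2.5, 4.9]
finger_gap: 0.601
gripper_force: 30.0
```

```bash
python3 st.py
```

```text
13.45 tcp [ 0.47   -0.0571  0.1222] yaw 124.58553780164728 Ftool [ 0.08519213 -2.95762318 -4.92056901] Mworld [-0.23 -0.38 -0.35] 0.6011072568913677 30.034233033657074 q6 -2.348822017538048
```

The end stop is felt: the torque is rising steadily at about 78°. I'll ease back 1.5° and lift.

servo_tool(motion=[[0,0,1,0,0,0,0.6],[0,0,1.5,0,0,0,0.6],[0,0,1.5,0,0,-0.8,0.6],[0,0,1.5,0,0,-1.6,0.6],[0,0,1.5,0,0,-2.4,0.6],[0,0,1.5,0,0,-3,0.6]])

```text
time_s: 14.2
tcp_pos: [0.4698, -0.057, 0.1245]
ee_rot: [-0.285, 0.959, -0.0, 0.0]
ft_force: [5.2, -3.9, -0.3]
finger_gap: 0.601
gripper_force: 30.0
```

```bash
python3 st.py
```

```text
14.2 tcp [ 0.4698 -0.057   0.1245] yaw 123.10713394595324 Ftool [-2.21831174 -6.06678171  0.25607385] Mworld [-0.55 -0.95 -0.1 ] 0.6010766293406069 29.99279111623764 q6 -2.3229750204749475
```

servo_tool(motion=[[0,0,0,-0.2,-0.5,-3,0.6],[0,0,0,-0.2,-0.5,-6,0.6],[0,0,0,-0.2,-0.5,-9,0.6]])

```text
time_s: 14.58
tcp_pos: [0.4697, -0.0569, 0.1335]
ee_rot: [-0.285, 0.959, 0.0, -0.0]
ft_force: [-0.0, 0.2, -0.9]
finger_gap: 0.604
gripper_force: 30.0
```

```bash
python3 st.py
```

```text
14.575 tcp [ 0.4697 -0.0569  0.1335] yaw 123.11413239583803 Ftool [-0.10747558  0.1851449   0.90258825] Mworld [0.07 0.07 0.03] 0.6041769677215201 29.991690516471863 q6 -2.323423334270767
```

servo_tool(motion=[[0,0,0,0,0,-15,0.6],[0,0,0,0,0,-35,0.6],[0,0,0,-8,10,-55,0.6],[0,0,0,-27,32,-66,0.6],[0,0,0,-55,65,-66,0.6],[0,0,0,-83,98,-66,0.6],[0,0,0,-111,132,-66,0.6],[0,0,0,-139,165,-66,0.6],[0,0,0,-158,188,-66,0.6],[0,0,0,-167,198,-66,0.6],[0,0,0,-167,198,-66,0.6]])

```text
time_s: 15.95
tcp_pos: [0.5017, 0.2005, 0.2]
ee_rot: [-0.285, 0.958, -0.0, 0.0]
ft_force: [0.3, -0.1, -1.0]
finger_gap: 0.605
gripper_force: 30.0
```

```bash
python3 st.py
python3 - <<'E'
from h import *
c=cam("wrist");save(c,"w7.png")
E
```

```text
15.95 tcp [0.5017 0.2005 0.2   ] yaw 123.16776092774003 Ftool [-0.22801846 -0.27220558  0.95692719] Mworld [ 0.04  0.01 -0.04] 0.6052796060837503 29.99164044857025 q6 -1.8166164211988416
```

View pics/w7.png

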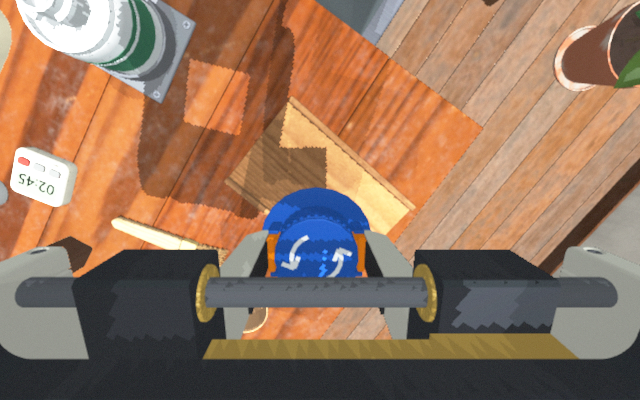

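The cap is held upright above the tray. The tray's near corner shows at (292,97) and the tub's open neck at the upper left.

servo_tool(motion=[[0,0,0,0,0,20,0.6],[0,0,0,0,0,50,0.6],[0,0,0,0,0,80,0.6],[0,0,0,0,0,110,0.6],[0,0,0,0,0,135,0.6],[0,0,0,0,0,148,0.6],[0,0,0,0,0,152,0.6],[0,0,0,0,0,152,0.6]])

```text
time_s: 17.0
tcp_pos: [0.502, 0.1999, 0.0479]
ee_rot: [-0.285, 0.959, -0.0, 0.0]
ft_force: [0.2, -0.2, -0.9]
finger_gap: 0.6
gripper_force: 30.0
```

```bash
python3 st.py
python3 - <<'E'
from h import *
c=cam("wrist");save(c,"w8.png")
E
```

```text
17.0 tcp [0.502  0.1999 0.0479] yaw 123.0896207947022 Ftool [-0.05985576 -0.25235835  0.93984639] Mworld [0.11 0.09 0.04] 0.599563984525826 29.991483986377716 q6 -1.8166100314351716
```

View pics/w8.png

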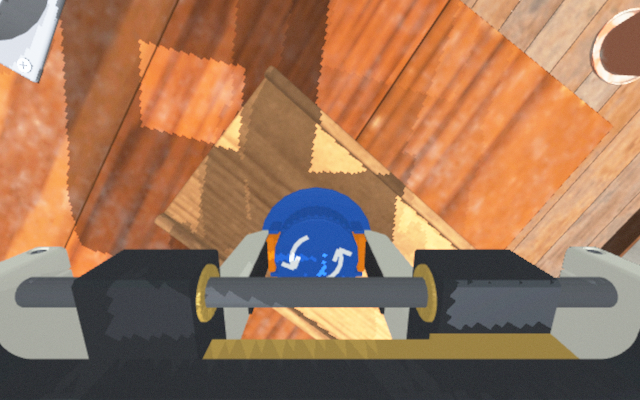

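The cap hangs at (317,235), just over the tray floor and between the lips. I'll lower it gently.

servo_tool(motion=[[0,0,0,0,0,3,0.6],[0,0,0,0,0,6,0.6],[0,0,0,0,0,8,0.6],[0,0,0,0,0,9,0.6],[0,0,0,0,0,9.5,0.6]])

```text
time_s: 17.68
tcp_pos: [0.5018, 0.2, 0.038]
ee_rot: [-0.285, 0.959, -0.0, -0.0]
ft_force: [0.6, -0.4, -1.0]
finger_gap: 0.603
gripper_force: 30.0
```

```bash
python3 st.py
```

```text
17.675 tcp [0.5018 0.2    0.038 ] yaw 123.1074379551493 Ftool [-0.3194407  -0.65689588  1.04328943] Mworld [ 0.05 -0.04  0.02] 0.603457856975859 29.99143660068512 q6 -1.8165666614976315
```

servo_tool(motion=[[0,0,0,0,0,0.4,0.6],[0,0,0,0,0,0.8,0.6],[0,0,0,0,0,0.8,0.6]])

```text
time_s: 18.05
tcp_pos: [0.5018, 0.2, 0.0376]
ee_rot: [-0.285, 0.959, 0.0, 0.0]
ft_force: [-3.0, -0.9, 5.6]
finger_gap: 0.6
gripper_force: 30.0
```

```bash
python3 st.py
```

```text
18.05 tcp [0.5018 0.2    0.0376] yaw 123.1055163547074 Ftool [ 2.9693529   0.91579823 -5.64230859] Mworld [-0.11  0.57  0.07] 0.6001762508121319 30.019571185112 q6 -1.8165174090572545
```

It has touched the floor at about 6 N. Now I release and retreat.

servo_tool(motion=[[0,0,0,0,0,0,0.36],[0,0,0,0,0,0,0.3],[0,0,0,0,0,0,0.24],[0,0,0,0,0,0,0.15],[0,0,0,0,0,0,0.1],[0,0,0,0,0,0,0.1],[0,0,0,0,0,-10,0.1],[0,0,0,0,0,-30,0.1],[0,0,0,0,0,-70,0.1],[0,0,0,0,0,-120,0.1],[0,0,0,0,0,-160,0.1],[0,0,0,0,0,-160,0.1]])

```text
time_s: 19.55
tcp_pos: [0.5028, 0.2004, 0.2023]
ee_rot: [-0.285, 0.959, 0.0, 0.003]
ft_force: [-0.2, 1.0, -1.1]
finger_gap: 0.898
gripper_force: 0.0
```

```bash
python3 st.py
python3 - <<'E'
from h import *
c=cam("wrist");t=cam("scene");
save({"color":np.vstack([cv2.resize(c["color"],(480,300)),cv2.resize(t["color"][120:270,180:420],(480,300))])},"w9.png")
E
```

```text
19.55 tcp [0.5028 0.2004 0.2023] yaw 123.10611298730157 Ftool [-0.4005749   0.91312744  1.1414362 ] Mworld [ 0.05 -0.02 -0.03] 0.898388998708948 0.0 q6 -1.8165591433428336
```

View pics/w9.png

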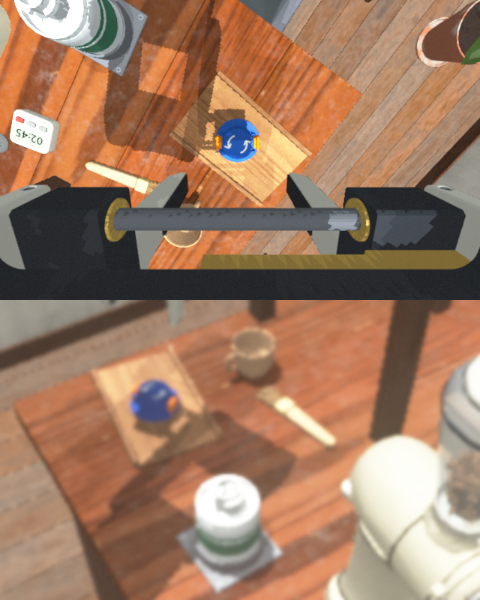

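The picture shows the cap flat and upright on the tray floor at (238,142), released, with the tub open and the other things untouched.

```bash
python3 -c "
from workcell import close_job
print(close_job())"
```

```text
the job is handed in; nothing more can be done
None
```

The job is handed in: the tub is open, and the cap was turned to its end stop, lifted straight off, set upright on the tray floor and released at about 19 s; the verdict was not shown.

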